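# Clamp a brass sheet in the disc cutter with its wing screw

### The arm

A 6-joint arm with a two-finger parallel gripper is mounted at the origin on the work surface. World frame = base frame: x ahead of the robot, y to its left, z up, the work surface at z = 0. Lengths are in m, angles in rad, forces in N, time in s.
With the tool pointing down it reaches from about 0.35 to 0.85 m from the base axis. Payload 8.1 kg.
Tool frame: the origin (TCP) lies on the front face of the gripper's body, between the roots of the fingers; the fingertips stand 84 mm ahead of it and the grasp point (between the pads) lies 65 mm ahead of it; x points along the fingers, y is the direction in which the jaws open and shut, and the axes are right-handed (so a half turn about x gives the same grasp; the last joint's range is limited). The gripper opens to 93 mm and grips with 3 to 60 N. Pads are 15 mm wide; open, the fingers measure 128 mm over their backs; the gripper's body (75 mm by 188 mm) begins 65 mm behind the grasp point.
Start: joints at [-1.265, 0.13, 1.488, -0, 1.523, -0.085], TCP at [0.229, -0.555, 0.303] pointing down, gripper open.
Joint ranges: [-2.96, 2.96], [-0.89, 2.26], [0.02, 2.5], [-1.34, 4.48], [0, 2.73], [-2.66, 2.66]. Speed limits (rad/s): [2.39, 2.39, 2.79, 3.14, 3.14, 3.14].

### API

Orientations are given as a rotation vector (axis times angle).
In Python, from plant import telemetry, read_camera, camera_params, robot gives the robot as it stands.
- The arm moves only by the tool step_arm, never from a script. Its argument "commands" is a list of rows, each an object with "xyz": the shift along the tool's x, y, z in mm, a list of three; "turn": the turn, a rotation vector about the tool's x, y, z in rad, a list of three; "grip": the finger opening in mm, from 0 to 93. In form: [{"xyz": [dx, dy, dz], "turn": [ax, ay, az], "grip": grip}, ...]. A call has 1 to 12 rows; each row is the pose to reach, as a shift and turn from the pose commanded when the call began, along the tool's axes at that moment; what a row does not reach only later rows make up. A row lasts 1/8 s, in which the tool goes at most 62.5 mm and 10.7 degrees, less where a joint would pass 70% of its speed; a pose out of reach is approached as far as the arm can. A call with a gripper value outside its range is refused whole. The fingers move at their own pace and stop on an object; "force" is the grip in N (left out, the last holds). Time passes only in rows, so rows that repeat a pose let the fingers close. It gives the time, the measured TCP pose, the force and the opening at its end, in the units of the state.
- telemetry.read_state(): the state, without advancing time (a new reading comes with each control period).
- read_camera(name): name is "scene" or "top" or "wrist"; returns the picture (400x640x3 uint8, red, green, blue); there is no depth.
- camera_params(name): a dict with "mtx" (3x3 intrinsics, pixels), "rvec" (rotation vector, rad) and "tvec" (3), from world to camera coordinates, as OpenCV has them. Camera axes: x right, y down, z forward; pixel columns grow to the right and rows downward; lengths in m; the calibration is good to about 2 mm. A picture is of the moment at which its call begins: read the wrist's pose just before it. camera_params takes no time and is no camera call; for the wrist camera it gives the pose at the moment of the call.
- robot.close_job(): hands the job in, once; it reports no verdict.
The state is a dict: "t": time; "q": joint angles; "dq": joint speeds; "joint_torque": joint torques, N m; "tool_pos": TCP position; "orientation": TCP orientation; "force": force on the tool from outside, world axes, zero at the start; "wrist_torque": the same for the moment, N m; "opening": finger opening in m.
Only numpy, scipy, OpenCV 4.12 (cv2) and the standard library are available. Lean on these libraries where they do the work, as an engineer would, in place of code of your own. Each camera call takes 0.05 s, during which the arm holds its last target. There are 200 camera calls.

### The job

With a fingertip, push the brass sheet into the slot of the disc cutter until it is fully home against the stop inside. Then run the cutter's loose wing screw all the way down, clockwise seen from above, by flicking its wings round with repeated strokes of a fingertip until it stops, so that the guide plate clamps the sheet. Only push: do not pinch the wings or force them once the screw has stopped, do not lift the sheet, and leave the other things on the bench where they are.

Things in the scene. Friction and masses are not known exactly. Their poses are not given: they have to be found in the camera images.
- cutter: Disc cutter, fixed: dark steel base plate 22 mm thick (x -86 to +60, y -55 to +55 mm), over it a bright steel guide plate 16 mm thick (x -58 to +58 mm), a slot between. Origin on the bench under the screw axis; z up, x from the open front, where the sheet goes in, to the rear. Guide plate's top is 40 mm above the bench when clamped, up to 2.8 mm higher at the start.
- slot_stop (a point): Middle between the two stop pins in the slot, at x = -14 mm, z = 23 mm in the cutter's frame: the sheet's inner edge meets them here. Axes as the cutter's. Three holes in the guide plate at cutter x = -38 mm (8, 18, 12 mm) let the sheet be seen. Two 5 mm high rails on the base plate, 62 mm apart (cutter x -86 to -60 mm), guide the sheet's sides.
- pillar_left (a point): Top centre of a fixed upright steel pillar, 14 mm diameter, at x = +38, y = +26 mm in the cutter's frame, 80 mm above the bench. A finger turning the wings can hardly pass between the pillars and the screw: the front and both sides of the screw are free.
- pillar_right (a point): The same for the other pillar, at x = +38, y = -26 mm in the cutter's frame.
- sheet: Loose brass sheet 84 (x) x 60 x 2 mm, 86 g, flat on the base plate (underside 22 mm above the bench), partly in the slot. Origin at the centre of its underside, x as the cutter's. Home: origin at cutter x = -56 mm, outer edge at -98 mm, 12 mm in front of the base plate; at the start 10 to 22 mm farther out. Below its overhanging outer edge is free space, so a fingertip can push on that edge.
- wing_screw (a joint): Angle of the brass wing screw, rad: 0 fully down (hard stop), growing as it is unscrewed (counterclockwise from above); 5 to 10 at the start. It turns lightly (0.03 Nm, 1 to 2 N at a wing), stays where it is left, and sinks 1.75 mm a turn with the guide plate. At value q its two opposite wings stand at 90 and 270 degrees plus q, counterclockwise from the cutter's x axis.
- wing_hub (a point): Point on the wing screw's vertical axis at its underside, on the guide plate's top. x points along one wing and turns with the screw; z up. Flange 26 mm diameter, 4 mm high; hub 20 tapering to 14 mm diameter, 21 mm high. Two upright flat wings 5 mm thick reach out to 32 mm from the axis (64 mm span); 21 mm out, they fill heights 10 to 32 mm above this point.
- punch: Bystander: steel punch, 18 mm diameter, 60 mm high, standing beside the cutter. Origin at the centre of its foot.
- punch_small: Bystander: steel punch, 12 mm diameter, 60 mm high, standing beside the cutter. Origin at the centre of its foot.
- graver: Bystander: graver lying beside the cutter, 120 mm long, 27 mm across its mushroom-shaped wooden handle. Origin under the handle, x towards the tip.
- loupe: Bystander: steel loupe lying beside the cutter, about 60 x 26 mm, 16 mm high. Origin under the lens.
- jar: Bystander: glass jar with a black lid, 52 mm diameter, 62 mm high. Origin at the centre of its foot.
- hammer: Bystander: small hammer lying on the bench, 240 mm long. x along the handle to the head.
- bur_block: Bystander: cream block 70 x 120 x 55 mm with rows of burs on top (80 mm high in all). Origin at the centre of its underside.
- slab: Fixed white stone slab 200 x 170 x 24 mm with cut gems on it. Origin at the centre of its underside.
There are look-alikes about, which are no part of the job. Of the things like the sheet, leave any that is pink or turquoise; of the rest the larger one is meant.

How it is judged:
By the outcome, as a careful person would: the job done as asked, in the order asked, and still so for the second after the job is handed in, with the robot touching nothing.
It also fails if it takes over 67 s, if anything falls off the work surface, if the arm or the gripper's body presses on something with over 40 N, if the wrist force passes 120 N, or if a joint passes its speed limit or range.

## Working session

There is one attempt and no reset: what is moved stays moved. The work goes in short steps, Python scripts to look and compute and a tool call to move; the robot and the scene stay as the last step left them, time stands still between calls to the robot, and variables do not carry over. Pictures are saved under pics/ and viewed, about 8 in all and at most 12, crops included, and the job is handed in when it is done.

Besides the shell and the picture viewer there is one more tool, called after ">>>" by a JSON object that holds its "name" and its "arguments". step_arm: Moves the arm, as the interface text tells. Its arguments: {"type":"object","properties":{"commands":{"type":"array"},"force":{"type":"number"}},"required":["commands"]}

```bash
ls; mkdir -p pics
cat > h.py <<'E'
import numpy as np, cv2
from plant import telemetry, read_camera, camera_params, robot
def cast(p,uv,z):
    R=cv2.Rodrigues(np.array(p["rvec"],float))[0];t=np.array(p["tvec"],float).ravel()
    K=np.array(p["mtx"]);c=-R.T@t
    uv=np.atleast_2d(np.array(uv,float))
    d=(R.T@np.linalg.inv(K)@np.c_[uv,np.ones(len(uv))].T).T
    return c+d*((z-c[2])/d[:,2])[:,None]
def proj(p,X):
    return cv2.projectPoints(np.array(X,float).reshape(-1,1,3),np.array(p["rvec"],float),np.array(p["tvec"],float),np.array(p["mtx"]),None)[0][:,0]
def save(n,img,s=1):
    cv2.imwrite(n,cv2.resize(img[...,::-1],None,fx=s,fy=s,interpolation=cv2.INTER_CUBIC))
E
python3 - <<'E'
from h import *
for n in("scene","top"):
    im=read_camera(n);np.save(f"{n}0.npy",im);save(f"pics/{n}0.png",im,1.25)
    p=camera_params(n);R=cv2.Rodrigues(np.array(p["rvec"]))[0];print(n,-R.T@np.array(p["tvec"]).ravel(),p["mtx"])
s=telemetry.read_state();print(s)
E
```

```text
pics
scene [1.09165272 0.5206209  0.65949756] [[374.86344999   0.         322.61666341]
 [  0.         374.86344999 197.06126625]
 [  0.           0.           1.        ]]
top [0.25079269 0.01326052 1.51387412] [[478.26946547   0.         320.73272167]
 [  0.         478.26946547 195.55372074]
 [  0.           0.           1.        ]]
{'t': 0.1, 'q': array([-1.26539834e+00,  1.31108071e-01,  1.48916000e+00,  5.21487516e-06,
        1.52302707e+00, -8.53625819e-02]), 'dq': array([-9.53852082e-04, -1.23611422e-03, -2.45611589e-03,  1.01701931e-03,
        1.48276006e-03,  6.52412471e-05]), 'joint_torque': array([ 1.84225964e-04, -5.61338961e+01, -4.93099165e+01,  7.70292641e-02,
        2.90281494e-02, -3.54107203e-05]), 'tool_pos': array([ 0.22846346, -0.55439114,  0.30178454]), 'orientation': array([ 2.00762109,  0.39908705, -2.00799309]), 'force': array([0.58950444, 0.03432263, 0.0651267 ]), 'wrist_torque': array([ 0.05088585, -0.00389383,  0.04083844]), 'opening': 0.09323028756501361}
```

View pics/top0.png

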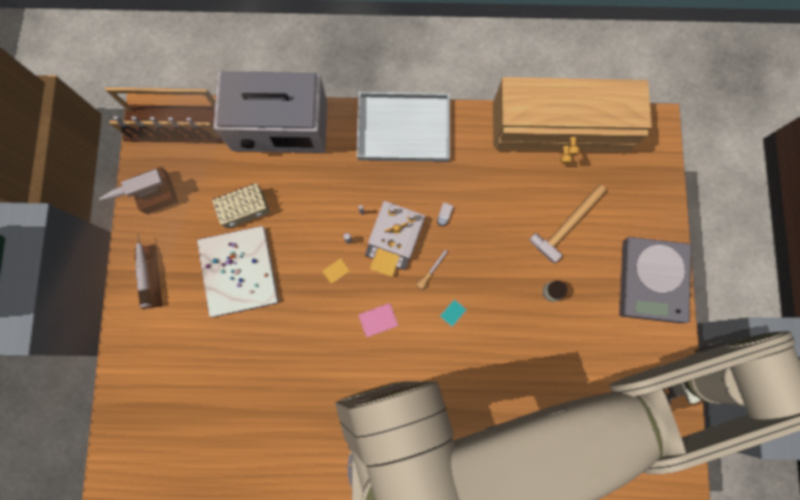

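View pics/scene0.png

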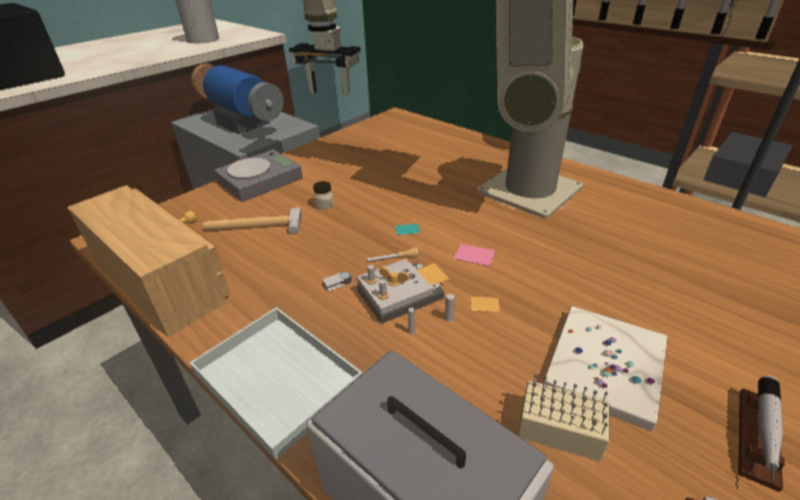

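The top view shows the cutter at about (397,232) in the 1.25× picture, its front facing the robot with the sheet at (386,262). Two punches are at (362,209) and (348,238), the loupe at (445,213) and the graver at (433,270). I'll take a close crop next.

Run:
```python
from h import *
im=np.load("top0.npy");p=camera_params("top")
c=im[155:235,265:365];save("pics/c1.png",c,8)
hsv=cv2.cvtColor(im,cv2.COLOR_RGB2HSV)
print(hsv[209,308],hsv[216,268])
m=cv2.inRange(hsv,(17,140,180),(28,255,255))
for k in cv2.findContours(m,cv2.RETR_EXTERNAL,cv2.CHAIN_APPROX_NONE)[0]:
    if cv2.contourArea(k)>20:
        r=cv2.minAreaRect(k);print(r,cv2.contourArea(k)); print(cast(p,cv2.boxPoints(r),.024).round(4)[:,:2])
```

```text
[ 19 160 214] [ 19 162 214]
((268.2891845703125, 216.3351287841797), (13.086820602416992, 18.74797248840332), 53.97262954711914) 216.5
[[0.4679 0.1994]
 [0.5039 0.1531]
 [0.4706 0.1277]
 [0.4349 0.174 ]]
((306.97259521484375, 209.73974609375), (18.96066665649414, 17.556175231933594), 20.556045532226562) 284.0
[[0.4761 0.0798]
 [0.5291 0.0617]
 [0.5087 0.0051]
 [0.456  0.0236]]
((456.5, 119.5), (5.0, 9.0), 90.0) 26.5
[[ 0.8095 -0.4276]
 [ 0.8101 -0.4573]
 [ 0.7928 -0.4566]
 [ 0.7922 -0.427 ]]
```

View pics/c1.png

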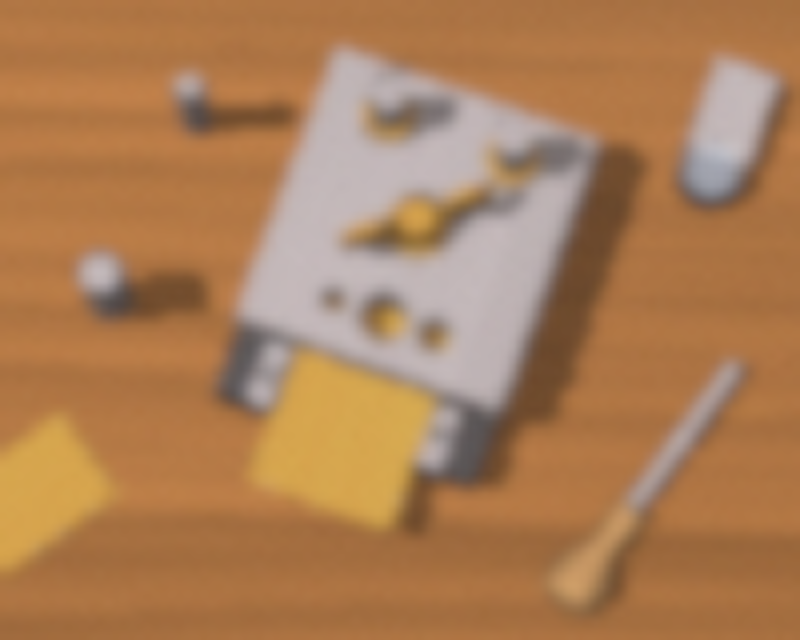

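The crop shows the plate corners at crop pixels (335,45), (600,135), (500,410) and (240,318). The hub is at (420,220) and the wing tips are at (345,240) and (485,190). The sheet's outer edge runs from (250,480) to (392,530).

Run:
```python
from h import *
from scipy.spatial.transform import Rotation as Ro
p=camera_params("top")
f=lambda L:np.array(L)/8+[265-.5+.5/8,155-.5+.5/8]
P=cast(p,f([(335,45),(600,135),(500,410),(240,318)]),.0425)[:,:2];print("plate rl,rr,fr,fl",P.round(4),P.mean(0))
e=[P[0]-P[3],P[1]-P[2],]; yaws=[np.degrees(np.arctan2(v[1],v[0])) for v in e]
l=[P[0]-P[1],P[3]-P[2]]; yaws+=[np.degrees(np.arctan2(v[1],v[0]))-90 for v in l];print(yaws)
B=cast(p,f([(220,395),(470,482)]),.022)[:,:2];print("base front",B.round(4))
S=cast(p,f([(250,480),(392,530)]),.024)[:,:2];print("sheet",S)
H=cast(p,f([(420,218)]),.064)[:,:2];W=cast(p,f([(345,240),(485,190)]),.07)[:,:2];print("hub",H,W)
a=np.radians(np.mean(yaws));R=np.array([[np.cos(a),-np.sin(a)],[np.sin(a),np.cos(a)]])
for n,X in zip(("plate","base","sheet","hub","wing"),(P,B,S,H,W)): print(n,((X-P.mean(0))@R*1000).round(1).tolist())
s=telemetry.read_state();print(Ro.from_rotvec(s["orientation"]).as_matrix().round(3))
q=camera_params("wrist");R=cv2.Rodrigues(np.array(q["rvec"]))[0];T=Ro.from_rotvec(s["orientation"]).as_matrix()
print("cam in tool",T.T@((-R.T@np.array(q["tvec"]).ravel())-s["tool_pos"]),"\n",(R@T).round(3),q["mtx"])
```

```text
plate rl,rr,fr,fl [[ 0.6488  0.0472]
 [ 0.6139 -0.0584]
 [ 0.5029 -0.0202]
 [ 0.5376  0.0821]] [0.57579336 0.01267439]
[np.float64(-17.403927804565527), np.float64(-18.94789975227337), np.float64(-18.245866240215975), np.float64(-18.75675995776608)]
base front [[ 0.5104  0.0901]
 [ 0.4774 -0.0093]]
sheet [[0.4763787  0.07731911]
 [0.4575184  0.02111319]]
hub [[0.57420693 0.01229029]] [[ 0.56364481  0.04108681]
 [ 0.58442747 -0.01267344]]
plate [[58.4, 55.8], [58.6, -55.4], [-58.9, -54.2], [-58.1, 53.9]]
base [[-86.4, 53.0], [-86.5, -51.8]]
sheet [[-114.7, 30.1], [-114.9, -29.2]]
hub [[-1.4, -0.9]]
wing [[-20.5, 23.1], [16.2, -21.3]]
[[-0.001  0.381 -0.925]
 [ 0.002 -0.925 -0.381]
 [-1.    -0.002 -0.   ]]
cam in tool [-0.08218708 -0.0009476  -0.06661502] 
 [[ 0.     1.    -0.002]
 [-0.241  0.002  0.971]
 [ 0.971 -0.     0.241]] [[351.05061435   0.         317.63243385]
 [  0.         351.05061435 206.48980265]
 [  0.           0.           1.        ]]
```

```bash
cat >> h.py <<'E'
from scipy.spatial.transform import Rotation as Ro
O=np.array([.5755,.0125]);YAW=np.radians(-18.3)
def C2W(x,y,O=None,yaw=None):
    O=globals()['O'] if O is None else O; a=YAW if yaw is None else yaw
    return O+np.array([np.cos(a)*x-np.sin(a)*y,np.sin(a)*x+np.cos(a)*y])/1000
def Tgoal(yaw=None):
    a=YAW if yaw is None else yaw
    y=np.array([np.cos(a),np.sin(a),0]);x=np.array([0,0,-1.]);return np.c_[x,y,np.cross(x,y)]
def go(cx,cy,z):
    "shift/turn from the measured pose to TCP at cutter mm cx,cy, world z (m)"
    s=telemetry.read_state();T=Ro.from_rotvec(s["orientation"]).as_matrix()
    d=T.T@(np.r_[C2W(cx,cy),z]-s["tool_pos"])*1000
    return d.round(1),Ro.from_matrix(T.T@Tgoal()).as_rotvec().round(3)
def pose():
    s=telemetry.read_state();d=(s["tool_pos"][:2]-O)*1000;a=YAW
    T=Ro.from_rotvec(s["orientation"]).as_matrix()
    return np.r_[np.cos(a)*d[0]+np.sin(a)*d[1],-np.sin(a)*d[0]+np.cos(a)*d[1],s["tool_pos"][2]*1000].round(1),Ro.from_matrix(T.T@Tgoal()).as_rotvec().round(3),s["force"].round(1),round(s["t"],2),s["opening"]
E
python3 -c "
from h import *
print(go(-145,0,.2))"
```

```text
(array([ 102.7, -486.3, -426.8]), array([-0.861, -0.001,  0.002]))
```

>>> {"name": "step_arm", "arguments": {"commands": [{"xyz":[50,-243,-213],"turn":[-0.43,0,0],"grip":0},{"xyz":[50,-243,-213],"turn":[-0.43,0,0],"grip":0},{"xyz":[50,-243,-213],"turn":[-0.43,0,0],"grip":0},{"xyz":[50,-243,-213],"turn":[-0.43,0,0],"grip":0},{"xyz":[103,-486,-427],"turn":[-0.86,0,0],"grip":0},{"xyz":[103,-486,-427],"turn":[-0.86,0,0],"grip":0},{"xyz":[103,-486,-427],"turn":[-0.86,0,0],"grip":0},{"xyz":[103,-486,-427],"turn":[-0.86,0,0],"grip":0},{"xyz":[103,-486,-427],"turn":[-0.86,0,0],"grip":0},{"xyz":[103,-486,-427],"turn":[-0.86,0,0],"grip":0},{"xyz":[103,-486,-427],"turn":[-0.86,0,0],"grip":0},{"xyz":[103,-486,-427],"turn":[-0.86,0,0],"grip":0}]}}

```text
t: 1.6
tool_pos: [0.4379, 0.059, 0.1989]
orientation: [1.437, 1.044, -1.44]
force: [-0.4, -1.1, 0.5]
opening: 0.0004
```

```bash
python3 -c "
from h import *
print(pose());q=camera_params('wrist');im=read_camera('wrist');np.save('w1.npy',im);save('pics/w1.png',im,1.25)
print(proj(q,[[*C2W(x,y),z] for x,y,z in [(-58,55,.0425),(-58,-55,.0425),(-86,55,.022),(-86,-55,.022),(-115,30,.024),(-115,-30,.024),(-0,0,.064)]]).round(1)*1.25)"
```

```text
(array([-145.3,    0.9,  198.9]), array([0.003, 0.   , 0.002]), array([-0.4, -1.1,  0.5]), 1.6, 0.0004306557748539853)
[[561.875 175.375]
 [544.375 363.25 ]
 [500.75  173.125]
 [490.25  347.875]
 [449.75  216.25 ]
 [446.5   312.   ]
 [679.125 286.375]]
```

View pics/w1.png

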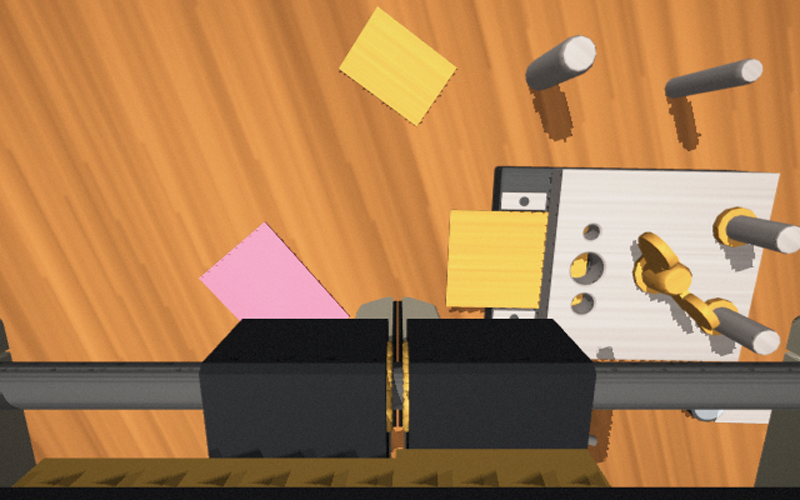

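The wrist view confirms the layout: sheet outer edge at (449,210)–(446,306), hub near (672,280), and closed fingertips at (355–440, ~300). The cutter lies about 2–3 mm further left than the top-camera estimate. That is close enough to push the sheet.

>>> {"name": "step_arm", "arguments": {"commands": [{"xyz":[50,0,-2],"turn":[0,0,0],"grip":0},{"xyz":[90,0,-2],"turn":[0,0,0],"grip":0},{"xyz":[105,0,-2],"turn":[0,0,0],"grip":0},{"xyz":[105,0,-2],"turn":[0,0,0],"grip":0},{"xyz":[105,5,-2],"turn":[0,0,0],"grip":0},{"xyz":[105,8,-2],"turn":[0,0,0],"grip":0},{"xyz":[105,11,-2],"turn":[0,0,0],"grip":0},{"xyz":[105,14,-2],"turn":[0,0,0],"grip":0},{"xyz":[105,17,-2],"turn":[0,0,0],"grip":0},{"xyz":[105,20,-2],"turn":[0,0,0],"grip":0},{"xyz":[105,23,-2],"turn":[0,0,0],"grip":0},{"xyz":[105,23,-2],"turn":[0,0,0],"grip":0}]}}

```text
t: 3.15
tool_pos: [0.461, 0.0518, 0.0948]
orientation: [1.441, 1.04, -1.441]
force: [0.0, 0.1, 0.2]
opening: 0.0002
```

```bash
python3 -c "
from h import *
print(pose())
im=read_camera('wrist');np.save('w2.npy',im);save('pics/w2.png',im,1.25)"
```

```text
(array([-121.1,    1.4,   94.8]), array([-0.001, -0.   , -0.   ]), array([0. , 0.1, 0.2]), 3.15, 0.00016120624165462865)
```

View pics/w2.png

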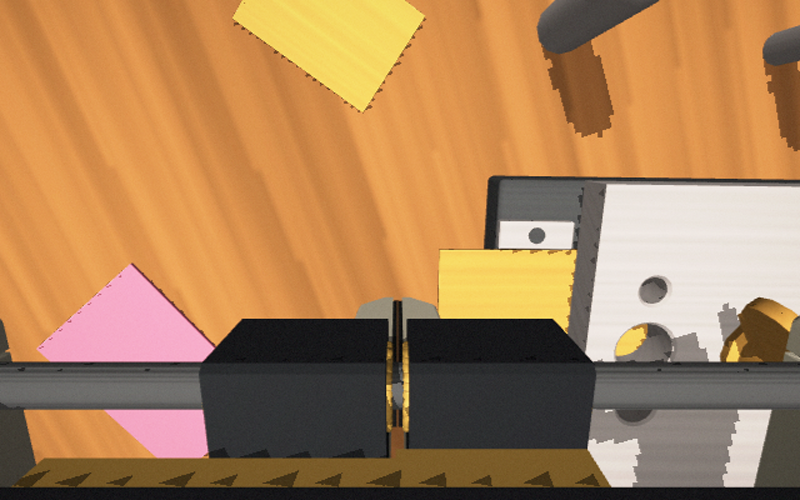

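The sheet's edge is at x≈438 px, touching the finger's far face, and it overhangs the base front by about 18 mm. That leaves about 6 mm to go.

>>> {"name": "step_arm", "arguments": {"commands": [{"xyz":[0,1.5,0],"turn":[0,0,0],"grip":0},{"xyz":[0,3,0],"turn":[0,0,0],"grip":0},{"xyz":[0,4,0],"turn":[0,0,0],"grip":0},{"xyz":[0,5,0],"turn":[0,0,0],"grip":0},{"xyz":[0,5,0],"turn":[0,0,0],"grip":0}]}}

```text
t: 3.82
tool_pos: [0.4656, 0.0503, 0.0948]
orientation: [1.441, 1.04, -1.441]
force: [0.2, 0.7, 0.6]
opening: 0.0008
```

>>> {"name": "step_arm", "arguments": {"commands": [{"xyz":[0,0.8,0],"turn":[0,0,0],"grip":0},{"xyz":[0,0.8,0],"turn":[0,0,0],"grip":0}]}}

```text
t: 4.08
tool_pos: [0.4663, 0.0501, 0.0948]
orientation: [1.441, 1.04, -1.441]
force: [0.7, -0.4, -0.1]
opening: 0.0007
```

>>> {"name": "step_arm", "arguments": {"commands": [{"xyz":[0,0.8,0],"turn":[0,0,0],"grip":0},{"xyz":[0,0.8,0],"turn":[0,0,0],"grip":0}]}}

```text
t: 4.32
tool_pos: [0.467, 0.0498, 0.0947]
orientation: [1.441, 1.04, -1.441]
force: [1.1, 0.2, -0.2]
opening: -0.0
```

>>> {"name": "step_arm", "arguments": {"commands": [{"xyz":[0,1,0],"turn":[0,0,0],"grip":0},{"xyz":[0,1,0],"turn":[0,0,0],"grip":0}]}}

```text
t: 4.58
tool_pos: [0.4681, 0.0495, 0.0948]
orientation: [1.441, 1.04, -1.441]
force: [0.4, 0.7, -0.1]
opening: 0.0001
```

>>> {"name": "step_arm", "arguments": {"commands": [{"xyz":[0,1,0],"turn":[0,0,0],"grip":0},{"xyz":[0,1,0],"turn":[0,0,0],"grip":0}]}}

```text
t: 4.82
tool_pos: [0.4687, 0.0493, 0.0947]
orientation: [1.441, 1.041, -1.441]
force: [-3.3, 1.2, 1.9]
opening: 0.0001
```

```bash
python3 -c "
from h import *
print(pose())
im=read_camera('wrist');np.save('w3.npy',im);save('pics/w3.png',im[180:330,340:540],4)"
```

```text
(array([-113. ,    1.4,   94.7]), array([-0.001, -0.   ,  0.001]), array([-3.3,  1.2,  1.9]), 4.83, 0.00014753373983963952)
```

View pics/w3.png

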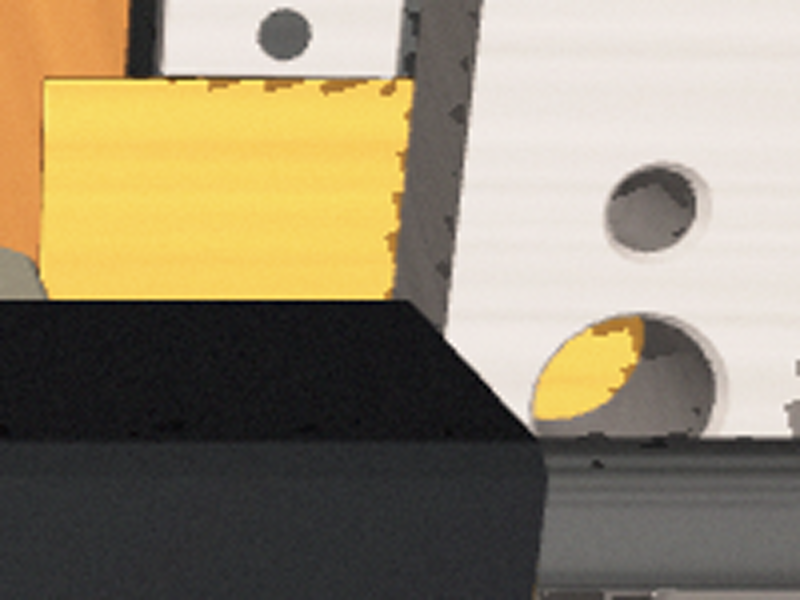

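>>> {"name": "step_arm", "arguments": {"commands": [{"xyz":[0,0.5,0],"turn":[0,0,0],"grip":0},{"xyz":[0,1,0],"turn":[0,0,0],"grip":0},{"xyz":[0,1,0],"turn":[0,0,0],"grip":0}]}}

```text
t: 5.25
tool_pos: [0.469, 0.0492, 0.0946]
orientation: [1.44, 1.042, -1.443]
force: [-7.5, 2.7, 6.6]
opening: 0.0003
```

```bash
python3 -c "
from h import *
print(pose())"
```

```text
(array([-112.6,    1.4,   94.6]), array([-0.001,  0.   ,  0.002]), array([-7.5,  2.7,  6.6]), 5.25, 0.0003484704403550426)
```

Force rose to about 8 N with no further travel, and the overhang measures about 12 mm, so the sheet is home. I'll back off, rise and look at the screw from close by.

>>> {"name": "step_arm", "arguments": {"commands": [{"xyz":[0,-6,0],"turn":[0,0,0],"grip":0},{"xyz":[0,-20,0],"turn":[0,0,0],"grip":0},{"xyz":[0,-20,0],"turn":[0,0,0],"grip":0},{"xyz":[-50,-20,0],"turn":[0,0,0],"grip":0},{"xyz":[-95,-20,0],"turn":[0,0,0],"grip":60},{"xyz":[-95,20,0],"turn":[0,0,0],"grip":60},{"xyz":[-95,38,0],"turn":[0,0,0],"grip":60},{"xyz":[-95,38,0],"turn":[0,0,0],"grip":60},{"xyz":[-95,38,0],"turn":[0,0,0],"grip":60},{"xyz":[-95,38,0],"turn":[0,0,0],"grip":60}]}}

```text
t: 6.5
tool_pos: [0.5051, 0.0372, 0.1894]
orientation: [1.44, 1.041, -1.441]
force: [-0.4, 0.0, 0.3]
opening: 0.0563
```

```bash
python3 -c "
from h import *
print(pose());q=camera_params('wrist');im=read_camera('wrist');np.save('w4.npy',im);save('pics/w4.png',im,1.25)
np.save('q4.npy',q,allow_pickle=True)
print(proj(q,[[*C2W(x,y),z] for x,y,z in [(-58,55,.042),(58,55,.042),(-38,0,.042),(0,0,.063),(38,26,.08),(-98,30,.024)]]).round(1)*1.25)"
```

```text
(array([-74.6,   1.4, 189.4]), array([-0.   ,  0.   ,  0.001]), array([-0.4,  0. ,  0.3]), 6.5, 0.056330525898029525)
[[430.25  176.625]
 [655.5   177.   ]
 [465.    279.125]
 [547.5   291.25 ]
 [650.    248.   ]
 [356.75  219.25 ]]
```

View pics/w4.png

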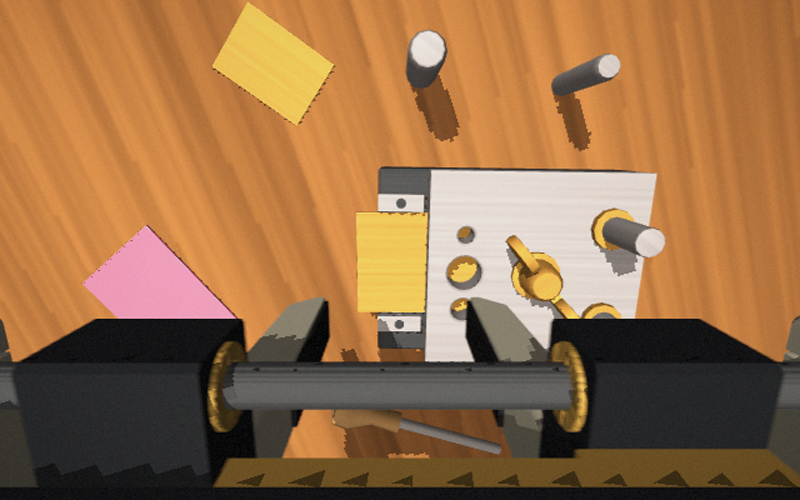

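The wrist view shows the sheet home (left edge at 357 px) with brass visible through all three holes. The hub top is at (545,283), the wing tip at (515,240), and the working fingertip at (468–505,~298). I'll check the camera offset against the fingertip.

```bash
python3 -c "
from h import *
s=telemetry.read_state();T=Ro.from_rotvec(s['orientation']).as_matrix();q=camera_params('wrist');g=s['opening']*500;print(g)
P=[(84,y,z) for y in (g,g+17.5,-g,-g-17.5) for z in (-7.5,)]
print(proj(q,[s['tool_pos']+T@np.array(v)/1000 for v in P])*1.25)
im=np.load('w4.npy');save('pics/w5.png',im[170:270,360:560],4)
"
```

```text
28.96150776438811
[[470.16589638 303.20882768]
 [513.87218248 303.27017299]
 [325.49286726 303.00576736]
 [281.78043061 302.94441342]]
```

View pics/w5.png

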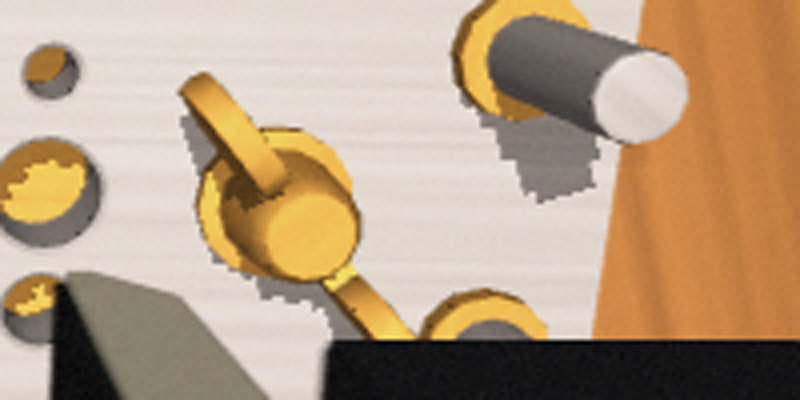

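>>> {"name": "step_arm", "arguments": {"commands": [{"xyz":[0,11.6,-0.5],"turn":[0,0,0],"grip":60},{"xyz":[30,11.6,-0.5],"turn":[0,0,0],"grip":60},{"xyz":[50,11.6,-0.5],"turn":[0,0,0],"grip":60},{"xyz":[50,11.6,-0.5],"turn":[0,0,0],"grip":60},{"xyz":[50,12.5,-6],"turn":[0,0,0],"grip":60},{"xyz":[50,14.5,-11.3],"turn":[0,0,0],"grip":60},{"xyz":[50,17.4,-15.7],"turn":[0,0,0],"grip":60},{"xyz":[50,20.5,-18.8],"turn":[0,0,0],"grip":60},{"xyz":[50,24.1,-21.3],"turn":[0,0,0],"grip":60},{"xyz":[50,27.2,-22.8],"turn":[0,0,0],"grip":60},{"xyz":[50,29.7,-23.6],"turn":[0,0,0],"grip":60},{"xyz":[50,29.7,-23.6],"turn":[0,0,0],"grip":60}]}}

```text
t: 8.05
tool_pos: [0.5416, 0.05, 0.1396]
orientation: [1.441, 1.041, -1.441]
force: [-1.0, 0.3, -0.1]
opening: 0.06
```

```bash
python3 -c "
from h import *
print(pose());q=camera_params('wrist');im=read_camera('wrist');np.save('w6.npy',im);save('pics/w6.png',im[100:300,300:640],2.2)
"
```

```text
(array([-44. ,  24.9, 139.6]), array([-0.001, -0.   ,  0.   ]), array([-1. ,  0.3, -0.1]), 8.05, 0.0600348764799659)
```

View pics/w6.png

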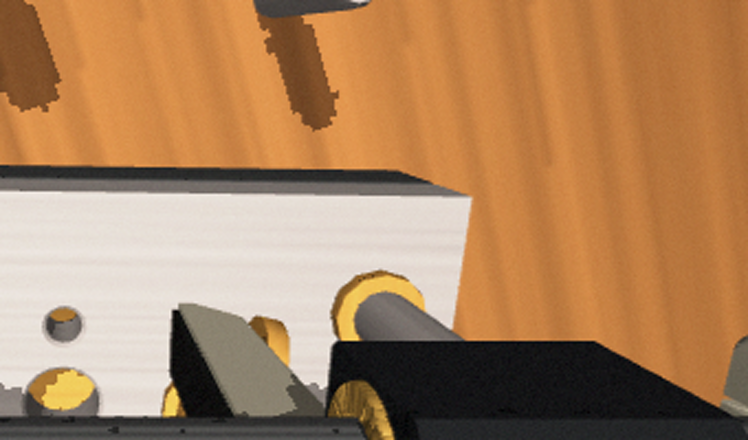

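The first stroke worked: the wing now stands just beyond the finger at about 80–85°, and forces are small. Next is a full stroke on the other wing.

>>> {"name": "step_arm", "arguments": {"commands": [{"xyz":[-45,-2,0],"turn":[0,0,0],"grip":60},{"xyz":[-45,-2,0],"turn":[0,0,0],"grip":60},{"xyz":[-45,19.4,45.6],"turn":[0,0,0],"grip":60},{"xyz":[-45,19.4,45.6],"turn":[0,0,0],"grip":60},{"xyz":[-20,19.4,45.6],"turn":[0,0,0],"grip":60},{"xyz":[1,19.4,45.6],"turn":[0,0,0],"grip":60},{"xyz":[1,19.4,45.6],"turn":[0,0,0],"grip":60},{"xyz":[1,13.4,48.1],"turn":[0,0,0],"grip":60},{"xyz":[1,6.9,49],"turn":[0,0,0],"grip":60},{"xyz":[1,0.4,48.1],"turn":[0,0,0],"grip":60},{"xyz":[1,-5.6,45.6],"turn":[0,0,0],"grip":60},{"xyz":[1,-5.6,45.6],"turn":[0,0,0],"grip":60}]}}

```text
t: 9.6
tool_pos: [0.5214, 0.0089, 0.1389]
orientation: [1.441, 1.041, -1.441]
force: [0.2, 0.5, 0.7]
opening: 0.0598
```

```bash
python3 -c "
from h import *
print(pose())
"
```

```text
(array([-50.2, -20.4, 138.9]), array([-0., -0.,  0.]), array([0.2, 0.5, 0.7]), 9.6, 0.059755268005162274)
```

>>> {"name": "step_arm", "arguments": {"commands": [{"xyz":[0,-5.2,-3.9],"turn":[0,0,0],"grip":60},{"xyz":[0,-9.1,-9.1],"turn":[0,0,0],"grip":60},{"xyz":[0,-11.6,-15.1],"turn":[0,0,0],"grip":60},{"xyz":[0,-12.5,-21.6],"turn":[0,0,0],"grip":60},{"xyz":[0,-11.6,-28.1],"turn":[0,0,0],"grip":60},{"xyz":[0,-9.1,-34.1],"turn":[0,0,0],"grip":60},{"xyz":[0,-5.2,-39.3],"turn":[0,0,0],"grip":60},{"xyz":[0,0,-43.2],"turn":[0,0,0],"grip":60},{"xyz":[0,5.6,-45.6],"turn":[0,0,0],"grip":60},{"xyz":[0,5.6,-45.6],"turn":[0,0,0],"grip":60}]}}

```text
t: 10.85
tool_pos: [0.5419, 0.0501, 0.1386]
orientation: [1.441, 1.041, -1.441]
force: [-0.6, -0.1, 1.0]
opening: 0.06
```

```bash
python3 -c "
from h import *
print(pose());q=camera_params('wrist');im=read_camera('wrist');np.save('w7.npy',im);save('pics/w7.png',im[100:300,300:640],2.2)
"
```

```text
(array([-43.6,  25.1, 138.6]), array([-0.001, -0.   , -0.   ]), array([-0.6, -0.1,  1. ]), 10.85, 0.06002408985258307)
```

View pics/w7.png

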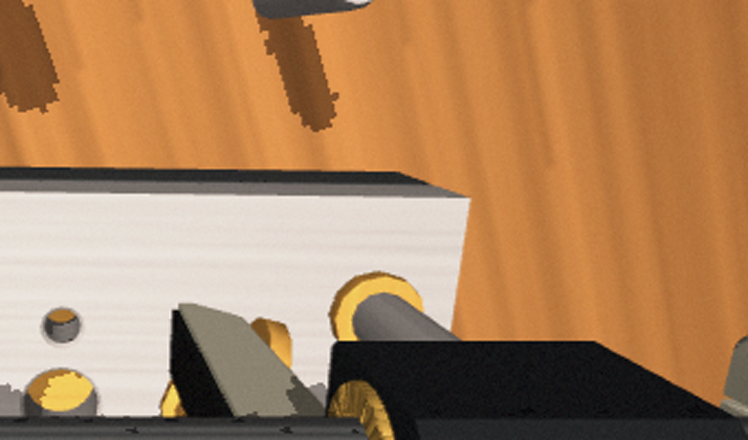

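The picture matches the end of stroke 1, so the screw has advanced another half turn. I'll repeat the stroke.

>>> {"name": "step_arm", "arguments": {"commands": [{"xyz":[-45,-2,0],"turn":[0,0,0],"grip":60},{"xyz":[-45,-2,0],"turn":[0,0,0],"grip":60},{"xyz":[-45,19.4,45.6],"turn":[0,0,0],"grip":60},{"xyz":[-45,19.4,45.6],"turn":[0,0,0],"grip":60},{"xyz":[-20,19.4,45.6],"turn":[0,0,0],"grip":60},{"xyz":[1,19.4,45.6],"turn":[0,0,0],"grip":60},{"xyz":[1,19.4,45.6],"turn":[0,0,0],"grip":60},{"xyz":[1,13.4,48.1],"turn":[0,0,0],"grip":60},{"xyz":[1,6.9,49],"turn":[0,0,0],"grip":60},{"xyz":[1,0.4,48.1],"turn":[0,0,0],"grip":60},{"xyz":[1,-5.6,45.6],"turn":[0,0,0],"grip":60},{"xyz":[1,-5.6,45.6],"turn":[0,0,0],"grip":60}]}}

```text
t: 12.4
tool_pos: [0.5214, 0.0089, 0.1379]
orientation: [1.44, 1.041, -1.441]
force: [-0.5, 0.2, -0.5]
opening: 0.0598
```

>>> {"name": "step_arm", "arguments": {"commands": [{"xyz":[0,-5.2,-3.9],"turn":[0,0,0],"grip":60},{"xyz":[0,-9.1,-9.1],"turn":[0,0,0],"grip":60},{"xyz":[0,-11.6,-15.1],"turn":[0,0,0],"grip":60},{"xyz":[0,-12.5,-21.6],"turn":[0,0,0],"grip":60},{"xyz":[0,-11.6,-28.1],"turn":[0,0,0],"grip":60},{"xyz":[0,-9.1,-34.1],"turn":[0,0,0],"grip":60},{"xyz":[0,-7.3,-36.9],"turn":[0,0,0],"grip":60},{"xyz":[0,-7.3,-36.9],"turn":[0,0,0],"grip":60}]}}

```text
t: 13.4
tool_pos: [0.5268, 0.0461, 0.1377]
orientation: [1.441, 1.041, -1.441]
force: [1.0, -0.4, 0.1]
opening: 0.0602
```

```bash
python3 -c "
from h import *
print(pose())
"
```

```text
(array([-56.8,  16.6, 137.7]), array([-0., -0.,  0.]), array([ 1. , -0.4,  0.1]), 13.4, 0.0602090619887797)
```

>>> {"name": "step_arm", "arguments": {"commands": [{"xyz":[0,1.3,-1.2],"turn":[0,0,0],"grip":60},{"xyz":[0,2.1,-2.4],"turn":[0,0,0],"grip":60},{"xyz":[0,3.2,-3.4],"turn":[0,0,0],"grip":60},{"xyz":[0,4.4,-4.4],"turn":[0,0,0],"grip":60}]}}

```text
t: 13.9
tool_pos: [0.5322, 0.0486, 0.1378]
orientation: [1.441, 1.04, -1.441]
force: [-1.0, -0.5, 0.2]
opening: 0.0598
```

>>> {"name": "step_arm", "arguments": {"commands": [{"xyz":[0,0.8,-0.6],"turn":[0,0,0],"grip":60},{"xyz":[0,1.6,-1.2],"turn":[0,0,0],"grip":60}]}}

```text
t: 14.15
tool_pos: [0.5341, 0.0492, 0.1377]
orientation: [1.441, 1.04, -1.441]
force: [-0.7, -0.0, 0.1]
opening: 0.06
```

>>> {"name": "step_arm", "arguments": {"commands": [{"xyz":[0,0.8,-0.5],"turn":[0,0,0],"grip":60},{"xyz":[0,1.6,-1],"turn":[0,0,0],"grip":60}]}}

```text
t: 14.4
tool_pos: [0.5359, 0.0497, 0.1377]
orientation: [1.441, 1.04, -1.441]
force: [-0.5, -0.5, 0.3]
opening: 0.0603
```

>>> {"name": "step_arm", "arguments": {"commands": [{"xyz":[0,0.8,-0.4],"turn":[0,0,0],"grip":60},{"xyz":[0,1.6,-0.8],"turn":[0,0,0],"grip":60}]}}

```text
t: 14.65
tool_pos: [0.5376, 0.0499, 0.1377]
orientation: [1.441, 1.04, -1.441]
force: [-1.3, -0.4, -0.2]
opening: 0.0602
```

>>> {"name": "step_arm", "arguments": {"commands": [{"xyz":[0,0.8,-0.2],"turn":[0,0,0],"grip":60},{"xyz":[0,1.6,-0.5],"turn":[0,0,0],"grip":60}]}}

```text
t: 14.9
tool_pos: [0.5386, 0.0499, 0.1376]
orientation: [1.44, 1.042, -1.443]
force: [-8.5, -1.1, 5.9]
opening: 0.0602
```

>>> {"name": "step_arm", "arguments": {"commands": [{"xyz":[0,0.8,-0.2],"turn":[0,0,0],"grip":60},{"xyz":[0,1.6,-0.4],"turn":[0,0,0],"grip":60}]}}

```text
t: 15.15
tool_pos: [0.5392, 0.0499, 0.1375]
orientation: [1.438, 1.043, -1.445]
force: [-16.6, -1.1, 12.1]
opening: 0.0598
```

```bash
python3 -c "
from h import *
print(pose());q=camera_params('wrist');im=read_camera('wrist');np.save('w8.npy',im);save('pics/w8.png',im[100:300,300:640],2.2)
a,b=[np.load(f'w{i}.npy')[170:235,300:520].astype(int) for i in (6,7)]
"
```

```text
(array([-46.2,  24.1, 137.5]), array([-0.001,  0.001,  0.005]), array([-16.6,  -1.1,  12.1]), 15.15, 0.05976773070675018)
```

View pics/w8.png

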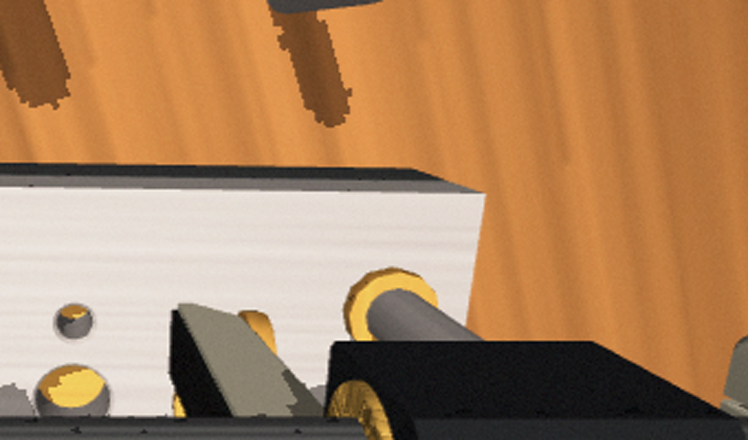

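The screw has stopped with the wing at about 90°, which is its fully-down angle. The force jumped to 17 N, more than I wanted, so I'm backing off at once.

>>> {"name": "step_arm", "arguments": {"commands": [{"xyz":[0,-6,0],"turn":[0,0,0],"grip":60},{"xyz":[0,-8,0],"turn":[0,0,0],"grip":60},{"xyz":[-50,-8,0],"turn":[0,0,0],"grip":60},{"xyz":[-60,-20,0],"turn":[0,0,0],"grip":60},{"xyz":[-60,-35,0],"turn":[0,0,0],"grip":60},{"xyz":[-60,-35,0],"turn":[0,0,0],"grip":60},{"xyz":[-60,-35,0],"turn":[0,0,0],"grip":60}]}}

```text
t: 16.08
tool_pos: [0.5072, 0.0608, 0.1967]
orientation: [1.44, 1.041, -1.442]
force: [0.1, 1.1, -1.4]
opening: 0.0596
```

```bash
python3 -c "
from h import *
print(pose());q=camera_params('wrist');im=read_camera('wrist');np.save('w9.npy',im);save('pics/w9.png',im,1.25)
P=proj(q,[[*C2W(x,y),z] for x,y,z in [(-98,31,.024),(-58,56,.042),(-58,56,.04),(58,56,.042),(58,56,.04),(0,0,.061),(0,32,.07)]])*1.25;print(P.round(1))
"
```

```text
(array([-80. ,  24.4, 196.7]), array([-0.   ,  0.001,  0.001]), array([ 0.1,  1.1, -1.4]), 16.07, 0.05959987357470076)
[[367.8 253.9]
 [438.6 216.9]
 [438.2 216.4]
 [652.2 217.2]
 [650.1 216.6]
 [548.3 327. ]
 [559.8 273.8]]
```

View pics/w9.png

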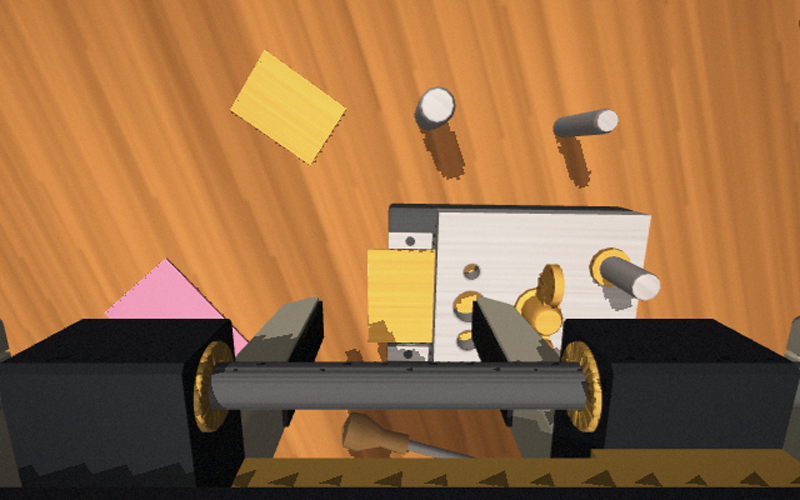

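The last view shows the wings along cutter y, which is the fully-down angle. The sheet edge is at 368 px against 367.8 predicted for home, and the arm is clear of everything. Handing in.

```bash
python3 -c "
from h import *
print(robot.close_job(),telemetry.read_state()['t'])"
```

```text
the job is handed in; nothing more can be done
the job is handed in; nothing more can be done
```

The sheet is home in the slot and the wing screw is down on its stop. I handed the job in at about 16 s.

- **Sheet:** I pushed its overhanging edge in with the closed fingertips. It stopped with the force rising to about 8 N. In the last view its edge is within 1 px of the predicted home position.
- **Screw:** I read the start angle as about 7 rad. Three open-finger strokes turned it clockwise, to a hard stop with the wings at 90°/270° to the cutter's x axis. That is the expected fully-down angle. The finger stopped about 2.5 mm short of where earlier strokes had passed freely, so it was the screw's own stop.
- **Force at the stop:** I sent one small step too many after the screw stopped. The push reached about 17 N sideways (about 20 N in all) before I backed off at once. This is well under the 40 N and 120 N limits, but firmer than intended.
- **Other things on the bench:** I touched none of them knowingly, and nothing near the cutter looked moved in the last wrist view. I did not take a final top-camera picture to check the rest.
- **Disagreement:** The wrist camera placed the cutter 3–4 mm further left than the top camera did. Most of that matched the same offset seen on the fingertip itself, so I shifted by only about 1 mm for the screw strokes. I did not measure the clamped plate height separately.

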